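# Bed a sample block in the marking press and tread the stamp

### The job

Put the oblong wooden sample block into the rectangular recess of the marking press and push it down until its top is flush with the press bed. Then press the treadle all the way down to its stop, keep it there for a moment so that the stamp marks the block, and let the treadle come back up, leaving the block flush in the bed. Leave the other blocks, the tins, the spray can, the tape roll and the brush where they are.

Things in the scene. Friction and masses are not known exactly. Their poses are not given: they have to be found in the camera images.
- block: The oblong sample block: plain wood, 60 x 40 x 24 mm (its own x, y, z), lying flat on the bench at the start. Origin: centre of its underside, x along the 60 mm side, z up. The only block longer than it is wide; either way round (half a turn) fits. About 45 g.
- block_top (a point): Centre of the block's top face, 24 mm above its origin; axes as the block's.
- press: The marking press, fixed, on a steel base plate 260 x 290 x 10 mm, turned by up to 0.3 rad. Origin on the bench; x points to its back, away from the robot, y to its left, z up. Left (+y): the aluminium bed, 100 (x) x 84 (y) mm, top 46 mm above the bench, with the recess. Right (-y): the treadle. Along its back, from x = +97 mm, a grey housing 50 mm high.
- stamp (a joint): Stamp arm, hinged 118 mm behind the recess centre, linked to the treadle: rad, 0 upright (reaching about 200 mm above the bench, more than 75 mm from the recess centre), 1.6 swung down onto the bed as the treadle reaches its stop.
- nest (a point): Centre of the recess mouth, level with the bed's top, 46 mm above the bench; axes as the press's. Recess 64 mm (x) by 44 mm (y), 3 mm chamfer. Its floor is a dark backing plate, at first 12 mm below the bed top, so that a block set in stands 12 mm proud. The bed has no finger slots: fingers holding the block must stay above it.
- lifter (a joint): Travel of the backing plate under the recess, m: 0 raised (at the start), 0.012 on its hard stop, 24 mm below the bed top, where the block is flush. It slides stiffly: a push of 7 to 15 N on the middle of the block moves it, and it stays where it is left.
- treadle_pad (a point): Centre of the top face of the treadle's ribbed black rubber pad, 80 mm long (x) by 70 mm wide (y); it moves with the treadle. It starts about 75 mm above the bench and lies about 33 mm above it at the stop. Axes as the press's with the treadle up.
- treadle_hinge (a point): Middle of the treadle's hinge axis (along the press's y), 26 mm above the bench at the treadle's back end; the pad centre is 108 mm in front of it (towards the press's -x) when the treadle lies level. Fixed to the press; axes as the press's.
- treadle (a joint): Treadle angle, rad: 0 up (its spring holds it there, front end raised 0.40 rad), 0.40 level, on its stop. Pushing at the pad centre takes about 5 N at first and about 10 N at the stop. It springs back when let go.
- square_block: Bystander: square wooden block 40 x 40 x 24 mm. Origin under its centre.
- round_block: Bystander: round wooden block, 46 mm across, 24 mm high. Origin under its centre.
- tin_a: Bystander: paint tin, 86 mm across, 100 mm high. Origin under its centre.
- tin_b: Bystander: smaller paint tin, 74 mm across, 75 mm high. Origin under its centre.
- spray_can: Bystander: upright spray can, 66 mm across, 190 mm high. Origin under its centre.
- tape_roll: Bystander: roll of tape lying flat, 96 mm across, 25 mm high. Origin under its centre.
- brush: Bystander: paint brush lying flat, about 200 mm long. x along it.

How it is judged:
On the way, in this order (a step that is already met when the one before it is completed fails the run):
1. the block is in the recess, pushed down flush with the bed (horizontal distance between block_top and nest below 0.005 m and z of block_top in the frame of nest between -0.004 and 0.002 m and angle between the z axis of block and the z axis of press, either way round below 0.06 rad), for 0.2 s.
2. with the block flush, the treadle is held down at its stop (all of step 1 and value of joint treadle above 0.385 rad), for 0.2 s.
At the end, for the whole second after the job is handed in: The oblong block lies at rest in the recess, its top within 2 mm of flush (up to 4 mm below allowed), within 5 mm of the centre and level; the treadle is back up (below 0.05 rad), after being held at its stop (above 0.385 rad) for 0.2 s with the block flush (all of step 1 and value of joint treadle below 0.05 rad and linear speed of block below 0.02 m/s); the robot touches nothing.
It fails at once if a bystander (another block, a tin, the spray can, the tape roll or the brush) is moved more than 30 mm (distance of any of square_block, round_block, tin_a, tin_b, spray_can, tape_roll, brush from where it was at the start of the episode above 0.03 m).
It also fails if it takes over 54 s, if anything falls off the work surface, if the arm or the gripper's body presses on something with over 40 N, if the wrist force passes 120 N, or if a joint passes its speed limit or range.

### The arm

A 6-joint arm with a two-finger parallel gripper is mounted at the origin on the work surface. World frame = base frame: x ahead of the robot, y to its left, z up, the work surface at z = 0. Lengths are in m, angles in rad, forces in N, time in s.
With the tool pointing down it reaches from about 0.35 to 0.975 m from the base axis. Payload 4.9 kg.
Tool frame: the origin (TCP) lies at the very end of the fingers, on their centre line; the grasp point (between the pads) lies 19 mm behind it; z points along the fingers, y is the line along which they close (so a half turn about z gives the same grasp; the last joint's range is limited). The gripper opens to 85 mm and grips with 20 to 120 N. Pads are 22 mm wide; open, the fingers measure 114 mm over their backs; the gripper's body (76 mm by 85 mm) begins 54 mm behind the grasp point. The pads swing forward as they close: fully open they stand 13 mm farther back than shut.
Start: joints at [1.207, 0.053, 1.613, -0, 1.476, -0.119], TCP at [0.151, 0.606, 0.231] pointing down, gripper open.
Joint ranges: [-3.01, 3.01], [-1.01, 2.22], [0.06, 2.58], [-1.02, 4.17], [0.09, 2.62], [-3.14, 3.14]. Speed limits (rad/s): [2.57, 2.57, 3.14, 3.14, 3.14, 3.14].

### API

Orientations are given as a unit quaternion [w, x, y, z].
In Python, from plant import monitor, vision, manip gives the robot as it stands. The module is installed in compiled form; this text tells all that it offers.
- The arm moves only by the tool arm_command, never from a script. Its argument "rows" is a list of rows, each a list of 3 entries, a list of its own where there are three numbers: the finger opening in mm, from 0 to 85.4, then the shift along the world's x, y, z in units of 30 cm (1.0 is 30 cm), then the turn, a rotation vector about the world's x, y, z in units of pi/2 rad (1.0 is pi/2 rad). In form: [[claw, [x, y, z], [wx, wy, wz]], ...]. A call has 1 to 12 rows; each row is the pose to reach, as a shift and turn from the pose commanded when the call began; what a row does not reach only later rows make up. A row lasts 1/12 s, in which the tool goes at most 41.7 mm and 7.16 degrees, less where a joint would pass 70% of its speed; a pose out of reach is approached as far as the arm can. A call with a number of a shift or a turn outside -1 to 1 is refused whole. A call with a gripper value outside its range is refused whole. The fingers move at their own pace and stop on an object; the grip force is fixed at half the most. Time passes only in rows, so rows that repeat a pose let the fingers close. It gives the time, the measured TCP pose, the force, the opening and the grip force at its end, in the units of the state.
- monitor.state(): the state, without advancing time (a new reading comes with each control period).
- vision.grab_frame(name): name is "side" or "top"; returns a dict with "color" (400x640x3 uint8, red, green, blue), "z_map" (400x640 float32, m along the optical axis (not along the pixel's ray), 0 where there is no reading), "mtx" (3x3 intrinsics, pixels), "R" (3x3) and "t" (3): a world point X has camera coordinates R X + t. Camera axes: x right, y down, z forward; pixel columns grow to the right and rows downward; lengths in m; the calibration is good to about 2 mm. A picture is of the moment at which its call begins.
- manip.job_done(): hands the job in; it is judged then, once.
The state is a dict: "time": time; "joint_pos": joint angles; "joint_vel": joint speeds; "joint_efforts": joint torques, N m; "tool_pos": TCP position; "tool_rot": TCP orientation; "contact_force": force on the tool from outside, world axes, zero at the start; "ft_torque": the same for the moment, N m; "gripper_width": opening from 0.0 (shut) to 1.0 (fully open); "grasp_force": force on a finger pad.
Only numpy, scipy, OpenCV 4.12 (cv2) and the standard library are available. Lean on these libraries where they do the work, as an engineer would, in place of code of your own. Each camera call takes 0.05 s, during which the arm holds its last target. There are 200 camera calls.

## Working session

There is one attempt and no reset: what is moved stays moved. The work goes in short steps, Python scripts to look and compute and a tool call to move; the robot and the scene stay as the last step left them, time stands still between calls to the robot, and variables do not carry over. Pictures are saved under pics/ and viewed, at most 10 in all, crops included, and the job is handed in when it is done.

Besides the shell and the picture viewer there is one more tool, called after "Call:" by a JSON object that holds its "method" and its "body", one argument or row to a line. arm_command: Moves the arm, as the interface text tells. Shifts and turns lie within -1 to 1; 1 stands for 30 cm of shift or pi/2 rad of turn. Its arguments: {"type":"object","properties":{"rows":{"type":"array"}},"required":["rows"]}

```bash
mkdir -p pics; python3 - <<'E'
from plant import monitor, vision, manip
import cv2, numpy as np, pickle
s=monitor.state(); print(s)
for n in("side","top"):
    f=vision.grab_frame(n); pickle.dump(f,open(n+'.pkl','wb'))
    cv2.imwrite(f'pics/{n}0.png',f['color'][...,::-1]); print(n,f['mtx'],f['R'],f['t'])
E
```

```text
{'time': 0.0, 'joint_pos': array([ 1.20701871e+00,  5.33713927e-02,  1.61432058e+00,  2.43911770e-05,
        1.47601428e+00, -1.18994477e-01]), 'joint_vel': array([-0.00073169,  0.00091374, -0.00070203, -0.00086375,  0.0012302 ,
        0.0003046 ]), 'joint_efforts': array([-1.75155146e-03, -3.93661094e+01, -3.70183611e+01, -1.90007281e-04,
        6.93278213e-03,  2.87763434e-06]), 'tool_pos': array([0.15122728, 0.605771  , 0.23003815]), 'tool_rot': array([-2.64414118e-04,  1.22087323e-01,  9.92518800e-01, -1.02325791e-03]), 'contact_force': array([-0.00152661,  0.22026559, -0.62968369]), 'ft_torque': array([-0.01549082, -0.01816247,  0.00850983]), 'grasp_force': 0.0, 'gripper_width': 1.0014699982551132}
side [[401.31962054   0.         322.46952748]
 [  0.         401.31962054 198.94704751]
 [  0.           0.           1.        ]] [[ 0.99621296 -0.08478357 -0.01927403]
 [-0.07645956 -0.74871412 -0.65846875]
 [ 0.04139659  0.65744879 -0.75236123]] [-0.5367476   0.10214025  1.13542918]
top [[453.76092289   0.         316.39995974]
 [  0.         453.76092289 195.97516716]
 [  0.           0.           1.        ]] [[ 0.05626702 -0.99841483  0.00135691]
 [-0.97496049 -0.05523797 -0.21540848]
 [ 0.21514197  0.01079746 -0.97652309]] [0.01717947 0.5466751  1.38476961]
```

View pics/side0.png

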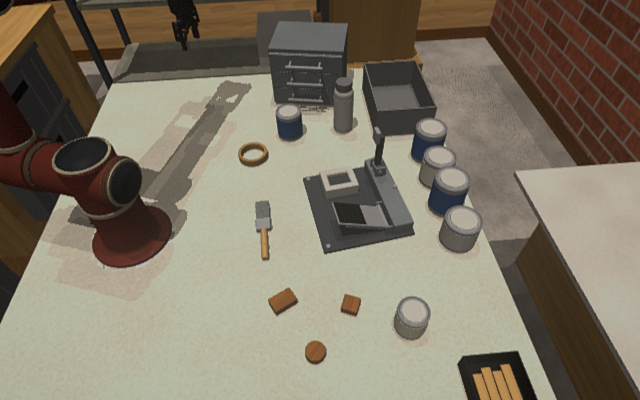

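View pics/top0.png

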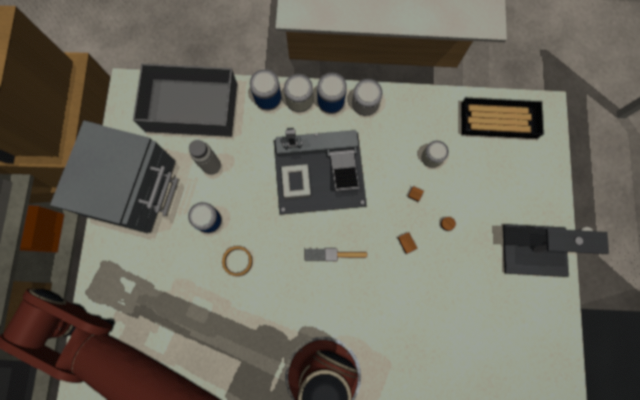

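The side view shows the oblong block at (283,300), the bed at (340,182) and the pad around (362,215). The top view shows the block at (407,243), the recess at (296,180) and the pad at (345,176). Next I'll make enlarged crops.

```bash
cat > h.py <<'E'
import numpy as np, cv2, pickle
def ray(f,u,v):
    c=-f['R'].T@f['t']; d=f['R'].T@np.linalg.inv(f['mtx'])@np.array([u,v,1.]); return c,d
def onz(f,u,v,z):
    c,d=ray(f,u,v); return c+d*(z-c[2])/d[2]
def tri(fs,ps):
    A=[];b=[]
    for f,p in zip(fs,ps):
        c,d=ray(f,*p); d/=np.linalg.norm(d); P=np.eye(3)-np.outer(d,d); A.append(P); b.append(P@c)
    return np.linalg.lstsq(np.vstack(A),np.hstack(b),rcond=None)[0]
def proj(f,X):
    p=f['mtx']@(f['R']@X+f['t']); return p[:2]/p[2]
def cloud(f):
    v,u=np.mgrid[:400,:640]; z=f['z_map']; K=f['mtx']
    P=np.stack([(u-K[0,2])/K[0,0]*z,(v-K[1,2])/K[1,1]*z,z],-1)
    return (P-f['t'])@f['R']
def crop(f,u0,v0,w,h,k):
    return cv2.resize(f['color'][v0:v0+h,u0:u0+w,::-1],None,fx=k,fy=k,interpolation=cv2.INTER_CUBIC)
E
python3 - <<'E'
from h import *
S,T=[pickle.load(open(n+'.pkl','rb')) for n in('side','top')]
# press crops stacked: side 120x100 , top 100x100 ; scale 6
a=crop(S,300,150,130,100,6); cv2.imwrite('pics/ps.png',a)
b=crop(T,265,120,110,100,6); cv2.imwrite('pics/pt.png',b)
for n,f,(u0,u1,v0,v1) in(('side',S,(262,304,282,318)),('top',T,(394,420,230,257))):
    C=cloud(f); hsv=cv2.cvtColor(f['color'],cv2.COLOR_RGB2HSV)
    m=np.zeros((400,640),bool); m[v0:v1,u0:u1]=1
    m&=(hsv[...,1]>90)&(f['z_map']>0)
    P=C[m]; print(n,m.sum(),'z pct',np.percentile(P[:,2],[5,25,50,75,95]))
    t=P[P[:,2]>.019]; r=cv2.minAreaRect(t[:,:2].astype(np.float32)*1000); print(len(t),t.mean(0),r)
    mm=np.mean(np.argwhere(m),0)[::-1]; print(mm)
E
```

```text
side 441 z pct [0.01033701 0.02221355 0.02396487 0.02521984 0.02710708]
375 [ 0.4198257  -0.25172596  0.0242856 ] ((419.5993347167969, -250.107666015625), (59.29400634765625, 40.012386322021484), 29.271373748779297)
[282.35147392 300.60997732]
top 224 z pct [0.0176742  0.02186349 0.02410527 0.02605909 0.02928048]
207 [ 0.41767939 -0.25012355  0.02452067] ((418.111328125, -250.18553161621094), (56.426937103271484, 37.334346771240234), 28.96031379699707)
[407.08928571 242.52232143]
```

View pics/ps.png

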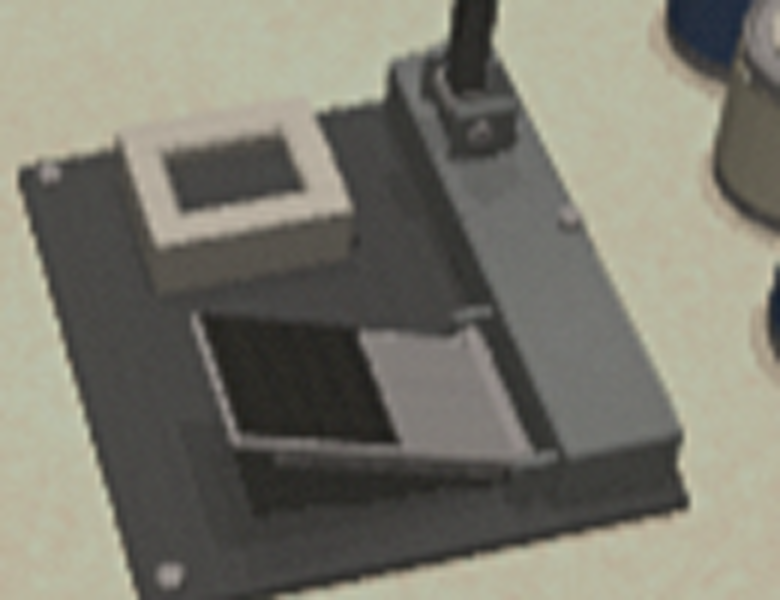

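View pics/pt.png

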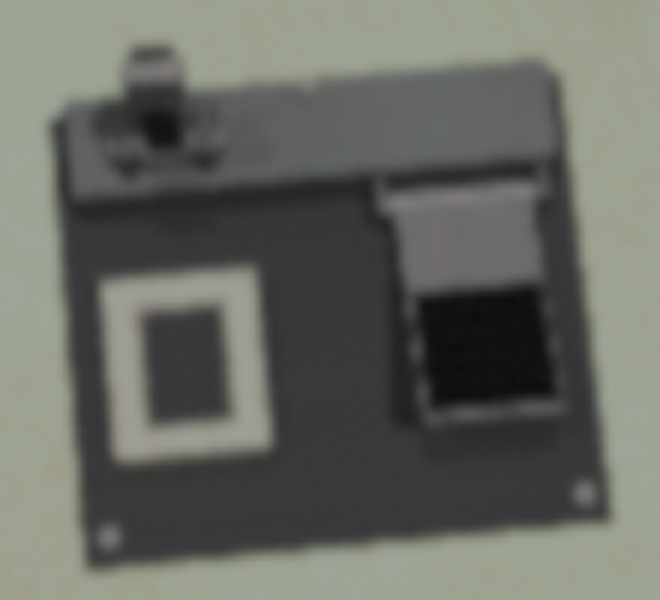

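The crops show the bed's outer corners in the side crop at about (120,135), (305,98), (355,210) and (158,250). In the top crop they are at about (100,282), (258,265), (273,448) and (112,465). The recess mouth and the raised black pad are both clear.

```bash
python3 - <<'E'
from h import *
S,T=[pickle.load(open(n+'.pkl','rb')) for n in('side','top')]
np.set_printoptions(precision=4,suppress=True)
# order: (back-left, back-right, front-right, front-left) in press terms
def un(ps,o): return [((x+.5)/6-.5+o[0],(y+.5)/6-.5+o[1]) for x,y in ps]
# top crop: up=+x world, left=+y ; side crop: right=+x, up=+y
sets={'outer':([(305,98),(355,210),(158,250),(120,135)],[(100,282),(258,265),(273,448),(112,465)]),
'inner':([(288,133),(305,190),(185,213),(163,150)],[(143,312),(222,303),(232,415),(150,425)]),
'pad':([(360,327),(398,443),(240,437),(203,315)],[(415,294),(542,287),(555,402),(430,412)])}
for k,(a,b) in sets.items():
    P=np.array([tri((S,T),(p,q)) for p,q in zip(un(a,(300,150)),un(b,(265,120)))])
    print(k,P,'mean',P.mean(0)); 
    fwd=(P[0]+P[1]-P[2]-P[3])/2; lf=(P[0]+P[3]-P[1]-P[2])/2
    print('len',np.linalg.norm(fwd),np.linalg.norm(lf),'yaw',np.arctan2(fwd[1],fwd[0]),np.arctan2(-lf[0],lf[1]))
for n,f,(u0,u1,v0,v1) in(('side',S,(315,365,160,200)),('top',T,(278,315,160,202))):
    C=cloud(f); 
    m=np.zeros((400,640),bool); m[v0:v1,u0:u1]=1
    m&=(abs(C[...,2]-.046)<.008)&(cv2.cvtColor(f['color'],cv2.COLOR_RGB2GRAY)>(120))
    n_,l,st,_=cv2.connectedComponentsWithStats(m.astype(np.uint8)); i=1+np.argmax(st[1:,4]); P=C[l==i]
    print(n,len(P),np.median(P[:,2]),cv2.minAreaRect((P[:,:2]*1000).astype(np.float32)))
E
```

```text
outer [[0.6402 0.1683 0.0441]
 [0.6534 0.0829 0.0489]
 [0.5541 0.069  0.0455]
 [0.5418 0.1552 0.0396]] mean [0.5974 0.1189 0.0445]
len 0.09988720551871676 0.08687864867276429 yaw 0.13554841808146417 0.14762347954013583
inner [[0.6267 0.1441 0.0433]
 [0.6314 0.1012 0.0465]
 [0.5702 0.092  0.046 ]
 [0.5627 0.1357 0.0465]] mean [0.5978 0.1182 0.0456]
len 0.06323750034511522 0.04376296203351049 yaw 0.1395604012751485 0.13926754000859878
pad [[ 0.6408 -0.0025  0.0605]
 [ 0.6483 -0.0706  0.0598]
 [ 0.5777 -0.0781  0.0837]
 [ 0.5678 -0.0127  0.09  ]] mean [ 0.6086 -0.041   0.0735]
len 0.07707666905824831 0.06744432502005535 yaw 0.12315472377971169 0.13014127950322277
side 475 0.04649399263470352 ((597.8917236328125, 121.76480102539062), (100.47804260253906, 89.24259948730469), 8.096342086791992)
top 464 0.04618009107142845 ((596.26806640625, 118.74461364746094), (99.0083999633789, 82.42425537109375), 8.700360298156738)
```

Measured values:
- **Block:** centre (0.419, -0.250), long axis at 29° from x, top at 24 mm.
- **Nest:** (0.5977, 0.1185, 0.046), yaw 8°.
- **Pad:** (0.609, -0.041, 0.0735).

Sizes and heights match the text, so I'm moving.

Call:
{"method": "arm_command", "body": {
  "rows": [
    [85,[0.9,-1.0,0.1],[0,0,-0.761]],
    [85,[0.9,-1.0,0.1],[0,0,-0.761]],
    [85,[0.9,-1.0,0.1],[0,0,-0.761]],
    [85,[0.9,-1.0,0.1],[0,0,-0.761]],
    [85,[0.9,-1.0,0.1],[0,0,-0.761]],
    [85,[0.9,-1.0,0.1],[0,0,-0.761]],
    [85,[0.9,-1.0,0.1],[0,0,-0.761]],
    [85,[0.9,-1.0,0.1],[0,0,-0.761]],
    [85,[0.9,-1.0,0.1],[0,0,-0.761]],
    [85,[0.9,-1.0,0.1],[0,0,-0.761]],
    [85,[0.9,-1.0,0.1],[0,0,-0.761]],
    [85,[0.9,-1.0,0.1],[0,0,-0.761]]
  ]
}}

```text
time: 1.1
tool_pos: [0.4221, 0.3052, 0.261]
tool_rot: [-0.0, 0.66, 0.751, -0.0]
contact_force: [-0.6, 0.2, 0.0]
gripper_width: 0.994
grasp_force: 0.0
```

Call:
{"method": "arm_command", "body": {
  "rows": [
    [85,[0,-1.0,0],[0,0,-0.761]],
    [85,[0,-1.0,0],[0,0,-0.761]],
    [85,[0,-1.0,0],[0,0,-0.761]],
    [85,[0,-1.0,0],[0,0,-0.761]],
    [85,[0,-1.0,0],[0,0,-0.761]],
    [85,[0,-1.0,0],[0,0,-0.761]],
    [85,[0,-1.0,0],[0,0,-0.761]],
    [85,[0,-1.0,0],[0,0,-0.761]],
    [85,[0,-1.0,0],[0,0,-0.761]],
    [85,[0,-1.0,0],[0,0,-0.761]],
    [85,[0,-1.0,0],[0,0,-0.761]],
    [85,[0,-1.0,0],[0,0,-0.761]]
  ]
}}

```text
time: 2.1
tool_pos: [0.4212, 0.0073, 0.2609]
tool_rot: [-0.0, 0.968, 0.252, -0.0]
contact_force: [0.1, 0.6, -0.1]
gripper_width: 0.995
grasp_force: 0.0
```

Call:
{"method": "arm_command", "body": {
  "rows": [
    [85,[-0.007,-0.853,0],[0,0,0]],
    [85,[-0.007,-0.853,0],[0,0,0]],
    [85,[-0.007,-0.853,0],[0,0,0]],
    [85,[-0.007,-0.853,0],[0,0,0]],
    [85,[-0.007,-0.853,0],[0,0,0]],
    [85,[-0.007,-0.853,0],[0,0,0]],
    [85,[-0.007,-0.853,0],[0,0,0]],
    [85,[-0.007,-0.853,-0.55],[0,0,0]],
    [85,[-0.007,-0.853,-0.55],[0,0,0]],
    [85,[-0.007,-0.853,-0.55],[0,0,0]],
    [85,[-0.007,-0.853,-0.55],[0,0,0]],
    [85,[-0.007,-0.853,-0.55],[0,0,0]]
  ]
}}

```text
time: 3.1
tool_pos: [0.4144, -0.2441, 0.087]
tool_rot: [-0.007, 0.968, 0.252, -0.005]
contact_force: [-1.4, 1.3, -1.1]
gripper_width: 0.995
grasp_force: 0.0
```

```bash
python3 - <<'E'
from h import *
from plant import monitor, vision
s=monitor.state(); print(s['tool_pos'],s['joint_pos'])
f=vision.grab_frame('side'); g=vision.grab_frame('top')
a=np.hstack([cv2.resize(crop(f,220,240,110,110,1),(396,396),interpolation=cv2.INTER_CUBIC),cv2.resize(crop(g,355,190,110,110,1),(396,396),interpolation=cv2.INTER_CUBIC)])
cv2.imwrite('pics/g1.png',a)
E
```

```text
[ 0.41440562 -0.24409295  0.08704438] [-6.87347871e-01 -1.48918952e-01  2.05891101e+00  2.59821342e-04
  1.24899382e+00  3.74034075e-01]
```

View pics/g1.png

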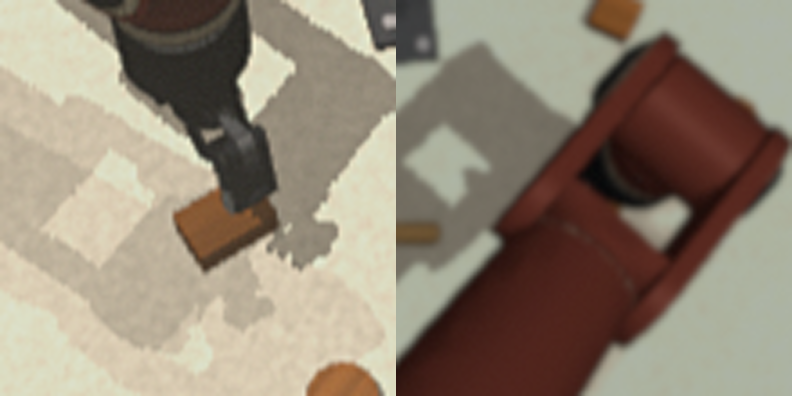

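The gripper straddles the oblong block (block at about (225,230) in the left half), lined up across its short side. Settle, then descend.

Call:
{"method": "arm_command", "body": {
  "rows": [
    [85,[0,0,0],[0,0,0]],
    [85,[0,0,-0.1],[0,0,0]],
    [85,[0,0,-0.2],[0,0,0]],
    [85,[0,0,-0.2],[0,0,0]],
    [85,[0,0,-0.2],[0,0,0]]
  ]
}}

```text
time: 3.62
tool_pos: [0.4201, -0.2499, 0.038]
tool_rot: [0.0, 0.968, 0.251, 0.0]
contact_force: [0.7, -0.5, 0.4]
gripper_width: 0.992
grasp_force: 0.0
```

Call:
{"method": "arm_command", "body": {
  "rows": [
    [85,[-0.003,0,-0.05],[0,0,0]],
    [85,[-0.003,0,-0.09],[0,0,0]],
    [85,[-0.003,0,-0.09],[0,0,0]],
    [20,[-0.003,0,-0.09],[0,0,0]],
    [20,[-0.003,0,-0.09],[0,0,0]],
    [20,[-0.003,0,-0.09],[0,0,0]],
    [20,[-0.003,0,-0.09],[0,0,0]],
    [20,[-0.003,0,-0.09],[0,0,0]],
    [20,[-0.003,0,-0.09],[0,0,0]],
    [20,[-0.003,0,-0.09],[0,0,0]]
  ]
}}

```text
time: 4.45
tool_pos: [0.4195, -0.2503, 0.0106]
tool_rot: [0.001, 0.968, 0.25, 0.001]
contact_force: [-0.2, -0.2, 5.7]
gripper_width: 0.451
grasp_force: 62.0
```

Call:
{"method": "arm_command", "body": {
  "rows": [
    [20,[0,0,0.1],[0,0,0]],
    [20,[0,0,0.2],[0,0,0]],
    [20,[0,0,0.3],[0,0,0]],
    [20,[0,0,0.4],[0,0,0]],
    [20,[0,0,0.5],[0,0,0]],
    [20,[0,0,0.5],[0,0,0]],
    [20,[0,0,0.5],[0,0,0]]
  ]
}}

```text
time: 5.03
tool_pos: [0.4194, -0.2503, 0.1614]
tool_rot: [0.002, 0.968, 0.25, 0.001]
contact_force: [-0.0, 0.1, -1.1]
gripper_width: 0.446
grasp_force: 61.4
```

```bash
python3 - <<'E'
from h import *
from plant import monitor, vision
s=monitor.state(); print(s['tool_pos'],s['contact_force'],s['gripper_width'])
f=vision.grab_frame('side'); pickle.dump(f,open('g2.pkl','wb'))
p=proj(f,s['tool_pos']); print(p)
u,v=map(int,p-40); cv2.imwrite('pics/g2.png',crop(f,u,v,80,80,7)); print(u,v)
E
```

```text
[ 0.4194234  -0.25032604  0.16144467] [-0.01509246  0.12427868 -1.11174171] 0.44582368802304706
[275.79715154 268.94940505]
235 228
```

View pics/g2.png

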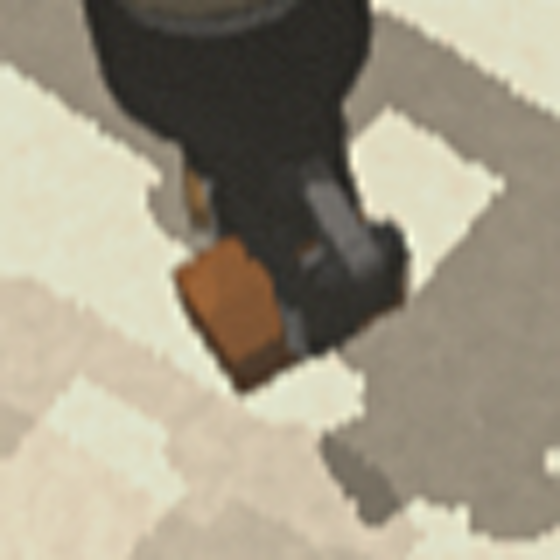

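The block is held, but it may be pitched about the finger line. I'll compare its outline with what a level block would show, and use depth to get the tilt.

```bash
python3 - <<'E'
from h import *
np.set_printoptions(precision=3,suppress=True)
f=pickle.load(open('g2.pkl','rb')); c=np.array([.4195,-.2503,.1508]); a=np.deg2rad(29)
X=np.array([np.cos(a),np.sin(a),0]);Y=np.array([-X[1],X[0],0])
for z in(.024,0):
  for sx,sy in((1,1),(1,-1),(-1,-1),(-1,1)):
    p=proj(f,c+sx*.03*X+sy*.02*Y+np.array([0,0,z])); print(z,sx,sy,((p-[235,228]+.5)*7-.5))
C=cloud(f); hsv=cv2.cvtColor(f['color'],cv2.COLOR_RGB2HSV)
m=np.zeros((400,640),bool); m[228+33:228+57,235+24:235+45]=1
m&=(hsv[...,1]>120)&(hsv[...,2]>70)&(C[...,2]>.1)
P=C[m]-c; Q=np.stack([P@X,P@Y,P[:,2]],1); uv=np.argwhere(m)
print(len(Q))
for r in range(uv[:,0].min(),uv[:,0].max()+1,3):
    k=uv[:,0]==r; q=Q[k]; print(r-228,'cols',uv[k,1].min()-235,uv[k,1].max()-235,q[0],q[len(q)//2],q[-1])
E
```

```text
0.024 1 1 [336.367 174.155]
0.024 1 -1 [402.248 264.935]
0.024 -1 -1 [229.224 363.577]
0.024 -1 1 [166.186 267.987]
0 1 1 [343.434 216.131]
0 1 -1 [408.134 306.102]
0 -1 -1 [238.919 403.684]
0 -1 1 [176.936 309.049]
176
34 cols 31 33 [-0.012  0.019  0.024] [-0.01   0.019  0.023] [-0.008  0.016  0.024]
37 cols 28 36 [-0.02   0.017  0.023] [-0.014  0.012  0.023] [-0.007  0.007  0.024]
40 cols 26 38 [-0.028  0.012  0.024] [-0.017  0.006  0.021] [-0.006 -0.002  0.023]
43 cols 27 39 [-0.029  0.007  0.02 ] [-0.019 -0.002  0.023] [-0.009 -0.01   0.025]
46 cols 29 39 [-0.029 -0.003  0.021] [-0.021 -0.011  0.024] [-0.012 -0.017  0.025]
49 cols 31 37 [-0.029 -0.012  0.023] [-0.024 -0.017  0.024] [-0.019 -0.02   0.024]
52 cols 33 33 [-0.028 -0.019  0.018] [-0.028 -0.019  0.018] [-0.028 -0.019  0.018]
```

The block is level and centred in the grip: its top reads 23–24 mm above its underside everywhere. Carry it to above the nest.

Call:
{"method": "arm_command", "body": {
  "rows": [
    [20,[0.15,0.18,0],[0,0,-0.06]],
    [20,[0.594,0.7,0],[0,0,-0.233]],
    [20,[0.594,0.7,0],[0,0,-0.233]],
    [20,[0.594,0.7,0],[0,0,-0.233]],
    [20,[0.594,0.7,0],[0,0,-0.233]],
    [20,[0.594,0.7,0],[0,0,-0.233]],
    [20,[0.594,0.7,0],[0,0,-0.233]],
    [20,[0.594,0.7,0],[0,0,-0.233]],
    [20,[0.594,0.7,0],[0,0,-0.233]],
    [20,[0.594,0.7,0],[0,0,-0.233]]
  ]
}}

```text
time: 5.92
tool_pos: [0.5952, -0.0395, 0.1569]
tool_rot: [-0.0, 0.998, 0.07, -0.002]
contact_force: [-0.1, 0.3, -0.8]
gripper_width: 0.45
grasp_force: 61.4
```

Call:
{"method": "arm_command", "body": {
  "rows": [
    [20,[0,0.1,0],[0,0,0]],
    [20,[0,0.2,0],[0,0,0]],
    [20,[0,0.3,0],[0,0,0]],
    [20,[0,0.4,0],[0,0,0]],
    [20,[0,0.529,0],[0,0,0]],
    [20,[0,0.529,-0.1],[0,0,0]],
    [20,[0,0.529,-0.2],[0,0,0]],
    [20,[0,0.529,-0.27],[0,0,0]],
    [20,[0,0.529,-0.27],[0,0,0]],
    [20,[0,0.529,-0.27],[0,0,0]],
    [20,[0,0.529,-0.27],[0,0,0]]
  ]
}}

```text
time: 6.83
tool_pos: [0.5973, 0.1182, 0.0795]
tool_rot: [0.0, 0.998, 0.069, 0.001]
contact_force: [1.0, 0.1, -0.2]
gripper_width: 0.451
grasp_force: 61.4
```

```bash
python3 - <<'E'
from h import *
from plant import monitor, vision
s=monitor.state(); print(s['tool_pos'],s['tool_rot'],s['contact_force'],s['gripper_width'])
f=vision.grab_frame('side'); g=vision.grab_frame('top'); pickle.dump((f,g),open('n1.pkl','wb'))
cv2.imwrite('pics/n1.png',np.hstack([crop(f,300,140,66,80,6),crop(g,270,140,60,80,6)]))
E
```

```text
[0.59726521 0.11815225 0.07953531] [2.79263335e-05 9.97602614e-01 6.91986800e-02 7.52795105e-04] [ 1.01094229  0.10450537 -0.23003079] 0.4505325128666453
```

View pics/n1.png

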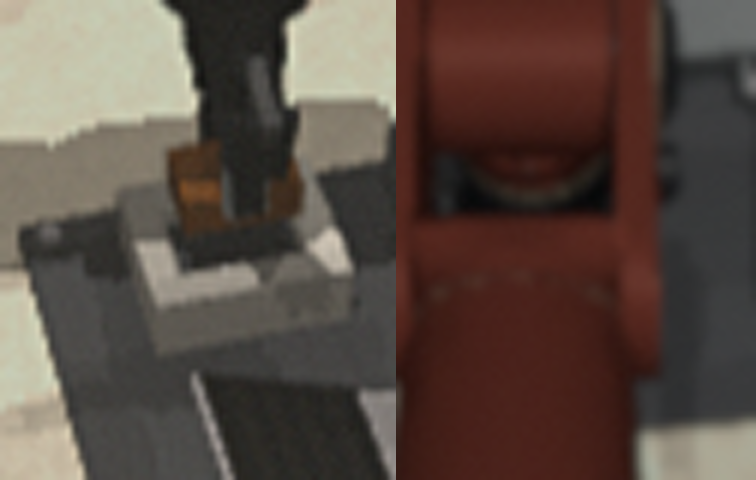

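The side view shows the block over the recess, with its underside edges in line with the mouth at about (180–300, 225–265). Descend in small steps and watch the force.

Call:
{"method": "arm_command", "body": {
  "rows": [
    [20,[0.001,0.001,-0.03],[0,0,0]],
    [20,[0.001,0.001,-0.055],[0,0,0]],
    [20,[0.001,0.001,-0.075],[0,0,0]],
    [20,[0.001,0.001,-0.085],[0,0,0]],
    [20,[0.001,0.001,-0.085],[0,0,0]]
  ]
}}

```text
time: 7.35
tool_pos: [0.5959, 0.1194, 0.0511]
tool_rot: [0.0, 0.998, 0.07, -0.001]
contact_force: [0.5, -0.4, -0.4]
gripper_width: 0.45
grasp_force: 61.4
```

Call:
{"method": "arm_command", "body": {
  "rows": [
    [20,[0,0,-0.007],[0,0,0]],
    [20,[0,0,-0.014],[0,0,0]],
    [20,[0,0,-0.014],[0,0,0]],
    [20,[0,0,-0.014],[0,0,0]]
  ]
}}

```text
time: 7.68
tool_pos: [0.597, 0.1195, 0.0486]
tool_rot: [0.0, 0.998, 0.07, 0.0]
contact_force: [-0.5, 1.0, -1.1]
gripper_width: 0.448
grasp_force: 61.4
```

Call:
{"method": "arm_command", "body": {
  "rows": [
    [20,[0,0,-0.005],[0,0,0]],
    [20,[0,0,-0.01],[0,0,0]],
    [20,[0,0,-0.01],[0,0,0]],
    [20,[0,0,-0.01],[0,0,0]]
  ]
}}

```text
time: 8.02
tool_pos: [0.5969, 0.1194, 0.0455]
tool_rot: [-0.0, 0.998, 0.07, -0.0]
contact_force: [-0.2, -0.3, 1.0]
gripper_width: 0.451
grasp_force: 61.4
```

Release, then raise and close the fingers for the push.

Call:
{"method": "arm_command", "body": {
  "rows": [
    [60,[0,0,0],[0,0,0]],
    [60,[0,0,0],[0,0,0]],
    [60,[0,0,0],[0,0,0]],
    [60,[0,0,0.05],[0,0,0]],
    [60,[0,0,0.15],[0,0,0]],
    [0,[0,0,0.2],[0,0,0]],
    [0,[0,0,0.2],[0,0,0]],
    [0,[0,0,0.2],[0,0,0]],
    [0,[0,0,0.2],[0,0,0]],
    [0,[0,0,0.2],[0,0,0]],
    [0,[0,0,0.2],[0,0,0]],
    [0,[0,0,0.2],[0,0,0]]
  ]
}}

```text
time: 9.02
tool_pos: [0.5961, 0.1194, 0.1042]
tool_rot: [0.0, 0.998, 0.07, -0.001]
contact_force: [-0.0, -0.5, -0.2]
gripper_width: -0.001
grasp_force: 0.0
```

```bash
python3 - <<'E'
from h import *
from plant import monitor, vision
s=monitor.state(); print(s['tool_pos'],s['tool_rot'],s['contact_force'],s['gripper_width'])
f=vision.grab_frame('side'); pickle.dump(f,open('n2.pkl','wb'))
cv2.imwrite('pics/n2.png',crop(f,300,140,80,70,8))
C=cloud(f);hsv=cv2.cvtColor(f['color'],cv2.COLOR_RGB2HSV)
m=np.zeros((400,640),bool); m[165:205,315:365]=1
m&=(hsv[...,1]>120)&(hsv[...,2]>60)
P=C[m]; print(len(P),np.percentile(P[:,2],[10,50,90]))
E
```

```text
[0.59613322 0.11939725 0.10415864] [ 1.47079642e-06  9.97547304e-01  6.99855612e-02 -1.18186581e-03] [-0.0133365  -0.5444741  -0.22119897] -0.0012570476654051438
196 [0.05156811 0.05794528 0.06031475]
```

View pics/n2.png

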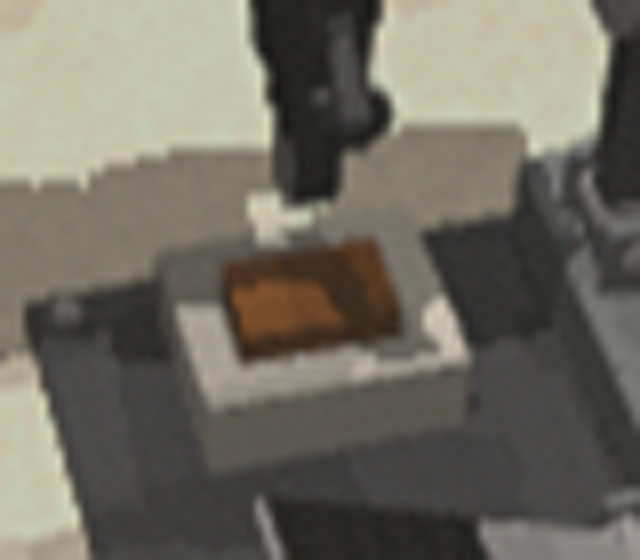

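The block sits level in the recess with its top at 58 mm, so 12 mm proud as expected (top face about (225–400, 240–360) in the crop). Push down with shut fingers.

Call:
{"method": "arm_command", "body": {
  "rows": [
    [0,[0.004,0,-0.08],[0,0,0]],
    [0,[0.004,0,-0.13],[0,0,0]],
    [0,[0.004,0,-0.15],[0,0,0]],
    [0,[0.004,0,-0.16],[0,0,0]],
    [0,[0.004,0,-0.17],[0,0,0]],
    [0,[0.004,0,-0.18],[0,0,0]],
    [0,[0.004,0,-0.187],[0,0,0]],
    [0,[0.004,0,-0.187],[0,0,0]]
  ]
}}

```text
time: 9.73
tool_pos: [0.5987, 0.1196, 0.0508]
tool_rot: [-0.0, 0.998, 0.07, 0.001]
contact_force: [-0.6, 0.1, 0.6]
gripper_width: -0.002
grasp_force: 0.7
```

Call:
{"method": "arm_command", "body": {
  "rows": [
    [0,[0,0,0],[0,0,0]],
    [0,[0,0,-0.004],[0,0,0]],
    [0,[0,0,-0.008],[0,0,0]],
    [0,[0,0,-0.008],[0,0,0]]
  ]
}}

```text
time: 10.07
tool_pos: [0.5988, 0.1195, 0.0483]
tool_rot: [-0.0, 0.998, 0.07, 0.001]
contact_force: [-2.4, -0.3, 4.0]
gripper_width: -0.0
grasp_force: 2.3
```

Call:
{"method": "arm_command", "body": {
  "rows": [
    [0,[0,0,-0.005],[0,0,0]],
    [0,[0,0,-0.01],[0,0,0]],
    [0,[0,0,-0.01],[0,0,0]],
    [0,[0,0,-0.01],[0,0,0]]
  ]
}}

```text
time: 10.4
tool_pos: [0.5989, 0.1196, 0.046]
tool_rot: [0.0, 0.998, 0.07, 0.001]
contact_force: [-5.0, -0.7, 8.0]
gripper_width: 0.002
grasp_force: 4.0
```

Call:
{"method": "arm_command", "body": {
  "rows": [
    [0,[0,0,-0.004],[0,0,0]],
    [0,[0,0,-0.008],[0,0,0]],
    [0,[0,0,-0.012],[0,0,0]],
    [0,[0,0,-0.012],[0,0,0]],
    [0,[0,0,-0.012],[0,0,0]]
  ]
}}

```text
time: 10.82
tool_pos: [0.599, 0.1196, 0.0458]
tool_rot: [0.0, 0.998, 0.07, -0.0]
contact_force: [-14.3, -1.7, 25.1]
gripper_width: -0.002
grasp_force: 12.7
```

Hard stop reached: 25 N with no further travel at 45.8 mm. Lift and go above the pad, then check the block depth.

Call:
{"method": "arm_command", "body": {
  "rows": [
    [0,[0,0,0.05],[0,0,0]],
    [0,[0,0,0.15],[0,0,0]],
    [0,[0,0,0.3],[0,0,0]],
    [0,[0.005,-0.1,0.3],[0,0,0]],
    [0,[0.013,-0.54,0.3],[0,0,0]],
    [0,[0.013,-0.54,0.3],[0,0,0]],
    [0,[0.013,-0.54,0.3],[0,0,0]],
    [0,[0.013,-0.54,0.3],[0,0,0]],
    [0,[0.013,-0.54,0.3],[0,0,0]],
    [0,[0.013,-0.54,0.3],[0,0,0]]
  ]
}}

```text
time: 11.65
tool_pos: [0.6022, -0.0425, 0.1306]
tool_rot: [-0.0, 0.998, 0.069, 0.0]
contact_force: [-0.8, -0.1, -0.5]
gripper_width: -0.001
grasp_force: 0.0
```

```bash
python3 - <<'E'
from h import *
from plant import monitor, vision
s=monitor.state(); print(s['tool_pos'],s['contact_force'])
f=vision.grab_frame('side'); pickle.dump(f,open('n3.pkl','wb'))
cv2.imwrite('pics/n3.png',crop(f,300,140,100,90,6))
C=cloud(f);hsv=cv2.cvtColor(f['color'],cv2.COLOR_RGB2HSV)
m=np.zeros((400,640),bool); m[165:205,315:365]=1
m&=(hsv[...,1]>120)&(hsv[...,2]>60)
P=C[m]; print(len(P),P.mean(0),np.percentile(P[:,2],[10,50,90])); print(np.linalg.lstsq(np.c_[P[:,:2]-P[:,:2].mean(0),np.ones(len(P))],P[:,2],rcond=None)[0])
E
```

```text
[ 0.60223839 -0.04247524  0.13055482] [-0.75225882 -0.07641791 -0.49040528]
98 [0.58484241 0.10770835 0.05524393] [0.04447237 0.04642364 0.04859114]
[-0.07368044 -1.0146993   0.05524393]
```

View pics/n3.png

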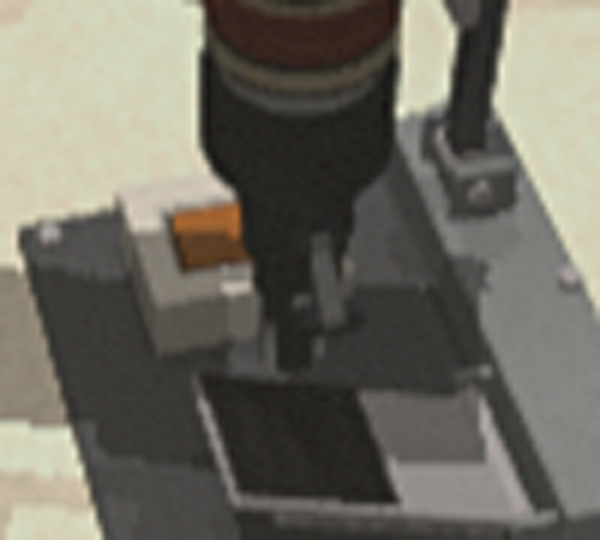

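The block is flush (median 46.4 mm) and the fingertips are over the pad (crop (290,365), above the pad patch at about (300,440)). Press the treadle.

Call:
{"method": "arm_command", "body": {
  "rows": [
    [0,[0,0,-0.08],[0,0,0]],
    [0,[0,0,-0.14],[0,0,0]],
    [0,[0,0,-0.18],[0,0,0]],
    [0,[0,0,-0.21],[0,0,0]],
    [0,[0,0,-0.24],[0,0,0]],
    [0,[0,0,-0.26],[0,0,0]],
    [0,[0,0,-0.28],[0,0,0]],
    [0,[0,0,-0.3],[0,0,0]],
    [0,[0,0,-0.31],[0,0,0]],
    [0,[0,0,-0.32],[0,0,0]],
    [0,[0,0,-0.32],[0,0,0]]
  ]
}}

```text
time: 12.62
tool_pos: [0.6017, -0.0418, 0.0351]
tool_rot: [0.0, 0.997, 0.071, -0.001]
contact_force: [-6.5, -0.2, 7.8]
gripper_width: 0.006
grasp_force: 4.2
```

Call:
{"method": "arm_command", "body": {
  "rows": [
    [0,[0,0,-0.005],[0,0,0]],
    [0,[0,0,-0.01],[0,0,0]],
    [0,[0,0,-0.015],[0,0,0]],
    [0,[0,0,-0.015],[0,0,0]],
    [0,[0,0,-0.015],[0,0,0]],
    [0,[0,0,-0.015],[0,0,0]],
    [0,[0,0,-0.015],[0,0,0]],
    [0,[0,0,-0.015],[0,0,0]]
  ]
}}

```text
time: 13.28
tool_pos: [0.6019, -0.0418, 0.0328]
tool_rot: [0.0, 0.997, 0.071, -0.001]
contact_force: [-10.3, -0.5, 16.5]
gripper_width: 0.002
grasp_force: 8.3
```

Call:
{"method": "arm_command", "body": {
  "rows": [
    [0,[0,0,-0.006],[0,0,0]],
    [0,[0,0,-0.01],[0,0,0]],
    [0,[0,0,-0.01],[0,0,0]],
    [0,[0,0,-0.01],[0,0,0]],
    [0,[0,0,-0.01],[0,0,0]],
    [0,[0,0,-0.01],[0,0,0]],
    [0,[0,0,-0.01],[0,0,0]],
    [0,[0,0,-0.01],[0,0,0]]
  ]
}}

```text
time: 13.95
tool_pos: [0.602, -0.0418, 0.0325]
tool_rot: [0.0, 0.997, 0.071, -0.002]
contact_force: [-19.5, 1.2, 30.9]
gripper_width: 0.001
grasp_force: 15.6
```

On the hard stop: 31 N with only 0.3 mm more travel, held for over 0.6 s. Ease up slowly and move clear.

Call:
{"method": "arm_command", "body": {
  "rows": [
    [0,[0,0,0.03],[0,0,0]],
    [0,[0,0,0.06],[0,0,0]],
    [0,[0,0,0.09],[0,0,0]],
    [0,[0,0,0.12],[0,0,0]],
    [0,[0,0,0.15],[0,0,0]],
    [0,[0,0,0.19],[0,0,0]],
    [0,[0,0,0.3],[0,0,0]],
    [0,[0,0,0.5],[0,0,0]],
    [0,[0,0,0.6],[0,0,0]],
    [0,[0,0,0.6],[0,0,0]]
  ]
}}

```text
time: 14.78
tool_pos: [0.6046, -0.0432, 0.2155]
tool_rot: [0.002, 0.998, 0.07, 0.005]
contact_force: [1.6, -0.6, 2.3]
gripper_width: 0.002
grasp_force: 0.0
```

Call:
{"method": "arm_command", "body": {
  "rows": [
    [0,[-0.3,-0.6,0.1],[0,0,0]],
    [0,[-0.3,-0.6,0.1],[0,0,0]],
    [0,[-0.3,-0.6,0.1],[0,0,0]],
    [0,[-0.3,-0.6,0.1],[0,0,0]],
    [0,[-0.3,-0.6,0.1],[0,0,0]],
    [0,[-0.3,-0.6,0.1],[0,0,0]],
    [0,[-0.3,-0.6,0.1],[0,0,0]],
    [0,[-0.3,-0.6,0.1],[0,0,0]]
  ]
}}

```text
time: 15.45
tool_pos: [0.5114, -0.2219, 0.236]
tool_rot: [-0.001, 0.998, 0.07, -0.001]
contact_force: [0.2, 0.7, -0.1]
gripper_width: -0.001
grasp_force: 0.0
```

```bash
python3 - <<'E'
from h import *
from plant import monitor, vision
s=monitor.state(); print(s['tool_pos'],s['contact_force'])
f=vision.grab_frame('side')
cv2.imwrite('pics/n4.png',crop(f,300,120,120,95,6))
C=cloud(f);hsv=cv2.cvtColor(f['color'],cv2.COLOR_RGB2HSV)
m=np.zeros((400,640),bool); m[165:205,315:365]=1
m&=(hsv[...,1]>120)&(hsv[...,2]>60)
P=C[m]; print(len(P),np.median(P,0),np.percentile(P[:,2],[10,50,90]))
E
```

```text
[ 0.5114428  -0.22194021  0.23603174] [ 0.19915168  0.67602413 -0.12727478]
136 [0.60580008 0.11575269 0.04699546] [0.04494508 0.04699546 0.04981586]
```

View pics/n4.png

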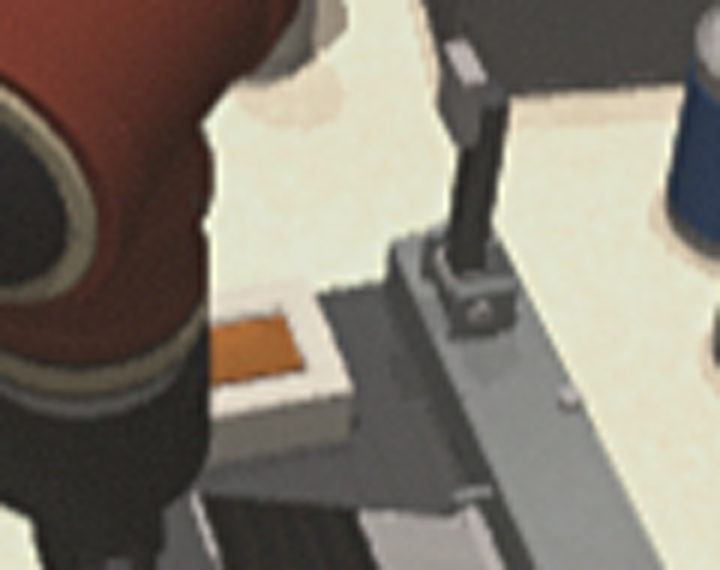

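The block is flush in the bed (crop (255,350)), the stamp is upright again (470,150), the treadle is up, and the arm touches nothing.

```bash
python3 -c "
from plant import manip; print(manip.job_done())"
```

```text
the job is handed in; nothing more can be done
None
```

The block is flush in the recess, the treadle was held on its stop for over half a second and is back up, and the job is handed in; the judge returned no verdict, and I never saw the stamp's mark itself.

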